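# Reset the slicing guide's stop by one hole

### The arm

A 7-joint arm with a two-finger parallel gripper is mounted at the origin on the work surface. World frame = base frame: x ahead of the robot, y to its left, z up, the work surface at z = 0. Lengths are in m, angles in rad, forces in N, time in s.
With the tool pointing down it reaches from about 0.4 to 0.85 m from the base axis. Payload 10.4 kg.
Tool frame: the origin (TCP) lies at the very end of the fingers, on their centre line; the grasp point (between the pads) lies 19 mm behind it; z points along the fingers, y is the line along which they close (so a half turn about z gives the same grasp; the last joint's range is limited). The gripper opens to 87 mm and grips with 3 to 60 N. Pads are 19 mm wide; open, the fingers measure 117 mm over their backs; the gripper's body (75 mm by 190 mm) begins 51 mm behind the grasp point.
Start: joints at [1.257, 0.332, -0.065, 1.46, 0.022, 1.35, -0.088], TCP at [0.179, -0.599, 0.223] pointing down, gripper open.
Joint ranges: [-2.6, 2.6], [-0.5, 2.12], [-1.47, 1.34], [0.16, 2.42], [-1.27, 4.41], [0.06, 2.06], [-2.6, 2.6]. Speed limits (rad/s): [2.22, 2.22, 2.79, 2.79, 3.14, 3.14, 3.14].

### API

Orientations are given as a unit quaternion [x, y, z, w].
In Python, from bench import * gives the robot as it stands.
- The arm moves only by the tool step_arm, never from a script. Its arguments are lists of equal length, an entry for each row: "delta_pos": the shift along the world's x, y, z in units of 25 mm (1.0 is 25 mm), a list of three; "turn": the turn about the world's z in units of 0.12 rad (1.0 is 0.12 rad). In form: {"delta_pos": [[tx, ty, tz], ...], "turn": [turn, ...]}. A call has 1 to 12 rows; each row shifts and turns the commanded pose from where the row before left it; what a row does not reach is not made up. A row lasts 1/10 s, in which the tool goes at most 50 mm and 8.59 degrees, less where a joint would pass 70% of its speed; a pose out of reach is approached as far as the arm can. A call with a number of a shift or a turn outside -1 to 1 is refused whole. A call with a gripper value outside its range is refused whole. "grip" is the closure, from 0 (fully open) to 1 (shut), set as the call begins (left out, the last holds). The fingers move at their own pace and stop on an object; "newtons" is the grip in N (left out, the last holds). Time passes only in rows, so rows that do not move let the fingers close. It gives the time, the measured TCP pose, the force, the opening and the grip force at its end, in the units of the state.
- read_state(): the state, without advancing time (a new reading comes with each control period).
- camera(name): name is "scene" or "top" or "wrist"; returns a dict with "image" (480x640x3 uint8, red, green, blue), "z_map" (480x640 float32, m along the optical axis (not along the pixel's ray), 0 where there is no reading), "mtx" (3x3 intrinsics, pixels), "view" (4x4, takes a point from world to camera coordinates). Camera axes: x right, y up, looking along -z (the intrinsics and any distortion apply to the point x, -y, -z); pixel columns grow to the right and rows downward; lengths in m; the calibration is good to about 2 mm. The wrist camera is an equidistant fisheye: a pixel r from the principal point sees the ray r / f radians off the axis. A picture is of the moment at which its call begins.
- close_job(): hands the job in; it is judged then, once.
The state is a dict: "time": time; "joint_positions": joint angles; "joint_vel": joint speeds; "joint_torque": joint torques, N m; "ee_pos": TCP position; "eef_rot": TCP orientation; "ft_force": force on the tool from outside, world axes, zero at the start; "torque": the same for the moment, N m; "width": finger opening in m; "grip_force": force on a finger pad.
Only numpy, scipy, OpenCV 4.12 (cv2) and the standard library are available. Lean on these libraries where they do the work, as an engineer would, in place of code of your own. Each camera call takes 0.05 s, during which the arm holds its last target. There are 200 camera calls.

### The job

Take the stylus out of its block, press the recessed zero button of the slicing guide's readout with it while the stop is still locked where it is, and stand the stylus back in its block. Then pull up the black lock knob on the sliding sleeve, slide the sleeve with its stop plate one hole farther from the readout, let the pin go fully home in that hole, and finish there with the gripper still holding the knob: do not let go. Leave the mug, the jar and the bowl where they stand.

Things in the scene. Friction and masses are not known exactly. Their poses are not given: they have to be found in the camera images.
- guide: the slicing guide, fixed to the counter: wooden board 200 (its x) by 340 (its y) by 18 mm; origin at the centre of its underside, z up. A square aluminium tube runs along its y at x = +55 mm; the grey readout housing stands at the tube's -y end. Two wooden knife plates 73 mm high stand at y = -71 to -93, x = -92 to +3 mm
- tube: the aluminium tube, fixed to the guide, 30 mm wide, its top face 48 mm over the counter, with a row of dark 13 mm holes in it, 40 mm apart, at y = -30, +10, +50, +90 and +130 mm in the guide's frame. Its origin and axes are those of the guide
- button_top (a point): centre of the top of the white zero button, 12 mm across, in a round well 14 mm across (too narrow for a finger) in the readout housing: at rest 67 mm over the counter, 3 mm under the housing's top. The housing is 70 (x) by 60 mm (y), 70 mm high over the counter. In the guide's frame the button is at x = +67, y = -130 mm
- zero (a joint): travel of the zero button straight down: 0 = up, 0.004 = fully down; springs back; 1.5 N to start it, 4 N fully down; pressed when past 0.003
- button: the zero button's cap, the part that the stylus touches (origin 17 mm under the top face)
- stylus: loose stylus (cake tester), about 45 g: steel shaft 6 mm thick, 55 mm long, round tip below; above it a round wooden handle 20 mm thick, 70 mm long. Origin at the tip, z up along the handle (handle at z = 55 to 125 mm). Starts upright in its block, the handle resting on the block's top, tip 7 mm and handle 62 to 132 mm over the counter
- holder: dark wooden block 52 by 52 by 62 mm high, fixed to the counter; origin at the centre of its underside. Upright hole 12 mm wide, 58 mm deep, in the centre of its top, mouth chamfered by 2 mm; holds the stylus
- knob: round black lock knob, 28 mm across, 30 mm high, on the lock pin above the sleeve; with the pin home it spans 72 to 102 mm over the counter, with 16 mm free height below it down to the sleeve's top (an 18 mm wide, 8 mm high collar stands there). Moves up with the pin and along with the sleeve. Origin on its axis, 39 mm under its middle
- knob_mid (a point): the middle of the lock knob, on its axis (87 mm over the counter with the pin home)
- pin (a joint): lift of the lock pin: 0 = fully home in a hole (sleeve locked), 0.009 = tip level with the tube's top face, 0.014 = upper stop. A spring pushes it down, 3 N when home, 6.5 N at the upper stop. The pin is 9 mm thick with a round tip, and drops into a 13 mm hole by itself when over it
- sleeve (a joint): place of the steel sleeve (56 mm along the tube, 46 mm wide, top 56 mm over the counter; carries the knob and a wooden stop plate 10 mm thick reaching to the guide's -x, top 68 mm): 0 = start hole, grows away from the readout (guide's +y), 0.040 = next hole; 2 mm free play either way with the pin home. Friction about 2 N with the pin out
- next_hole (a point): the next hole on the side away from the readout, to which the pin must go: centre of its mouth in the tube's top face, 48 mm over the counter
- mug: white mug, 80 mm wide, 95 mm high, bystander; origin under its centre
- jar: amber jar, 54 mm wide, 100 mm high, bystander; origin under its centre
- bowl: blue bowl, 120 mm wide, 55 mm high, bystander; origin under its centre
There are look-alikes about, which are no part of the job. Of the things that look like the holder, take the one that is farthest from the robot's base at the start.

How it is judged:
By the outcome, as a careful person would: the job done as asked, in the order asked, and still so for the second after the job is handed in, while the arm keeps its last pose, push and grip.
It also fails if it takes over 64 s, if anything falls off the work surface, if the arm or the gripper's body presses on something with over 40 N, if the wrist force passes 120 N, or if a joint passes its speed limit or range.

## Working session

There is one attempt and no reset: what is moved stays moved. The work goes in short steps, Python scripts to look and compute and a tool call to move; the robot and the scene stay as the last step left them, time stands still between calls to the robot, and variables do not carry over. Pictures are saved under pics/ and viewed, at most 10 in all, crops included, and the job is handed in when it is done.

Besides the shell and the picture viewer there is one more tool, called after ">>>" by a JSON object that holds its "name" and its "arguments", one argument or row to a line. step_arm: Moves the arm, as the interface text tells. Shifts and turns lie within -1 to 1; 1 stands for 25 mm of shift or 0.12 rad of turn. Its arguments: {"type":"object","properties":{"delta_pos":{"type":"array"},"turn":{"type":"array"},"grip":{"type":"number"},"newtons":{"type":"number"}},"required":["delta_pos","turn"]}

```bash
mkdir -p pics; ls
cat > h.py <<'E'
from bench import *
import numpy as np, cv2
def cloud(c):
    z=c["z_map"]; v,u=np.mgrid[0:480,0:640]; K=c["mtx"]
    p=np.stack([(u-K[0,2])/K[0,0]*z,-(v-K[1,2])/K[1,1]*z,-z],-1)
    T=np.linalg.inv(c["view"]); return p@T[:3,:3].T+T[:3,3]
def save(n,im): cv2.imwrite("pics/"+n+".png",np.ascontiguousarray(im[...,::-1]))
E
python3 - <<'E'
from h import *
s=read_state(); print({k:np.round(v,3) for k,v in s.items()})
for n in("scene","top"):
    c=camera(n); save(n,c["image"]); np.savez(n+".npz",**c); print(n,c["mtx"].tolist(),c["view"].round(3).tolist())
E
```

```text
pics
{'time': np.float64(0.0), 'joint_positions': array([ 1.257,  0.333, -0.065,  1.461,  0.022,  1.35 , -0.089]), 'joint_vel': array([-0.002, -0.002, -0.002,  0.002, -0.   , -0.001, -0.   ]), 'joint_torque': array([-0.0000e+00, -6.2325e+01,  2.5000e-02, -3.8989e+01, -6.1000e-02,
        4.0000e-02,  0.0000e+00]), 'ee_pos': array([ 0.179, -0.598,  0.222]), 'eef_rot': array([ 0.989,  0.145, -0.   , -0.001]), 'ft_force': array([-0.251,  0.271,  0.742]), 'torque': array([ 0.005, -0.003,  0.065]), 'grip_force': np.float64(0.0), 'width': np.float64(0.087)}
scene [[569.5678114900343, 0.0, 326.86475183445583], [0.0, 569.5678114900343, 238.20918808817106], [0.0, 0.0, 1.0]] [[-0.555, 0.832, 0.013, 0.329], [-0.576, -0.395, 0.715, 0.246], [0.6, 0.389, 0.699, -1.648], [0.0, 0.0, 0.0, 1.0]]
top [[510.2323250217467, 0.0, 317.7679251714574], [0.0, 510.2323250217467, 240.6653816516874], [0.0, 0.0, 1.0]] [[0.013, -1.0, 0.017, -0.066], [0.994, 0.015, 0.104, -0.563], [-0.104, 0.016, 0.994, -1.189], [0.0, 0.0, 0.0, 1.0]]
```

View pics/top.png

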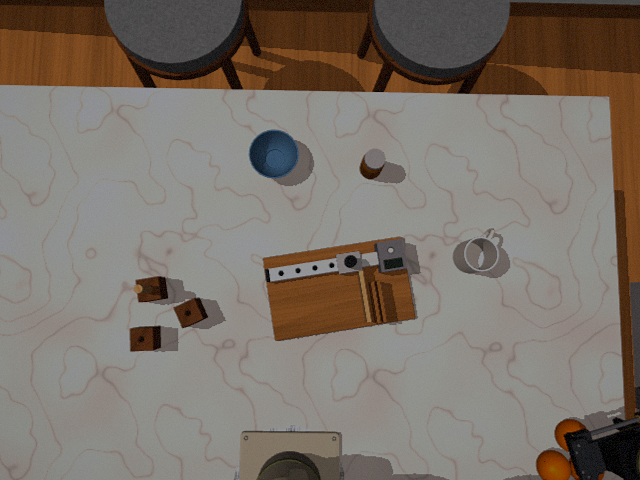

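View pics/scene.png

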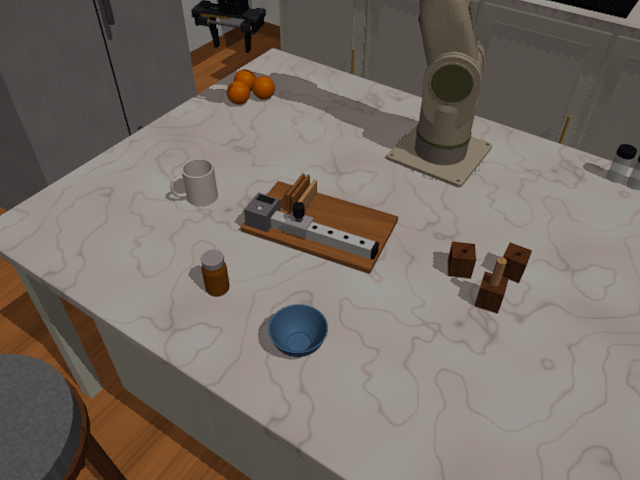

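The top view shows three dark blocks at (152,289), (191,312) and (145,338). Only the first carries the stylus, and it looks farthest from the base at about (290,465). The guide's readout is at (391,255), the knob at (350,262), and the free holes at x=331, 314, 297 and 281. I'll measure these now.

```bash
cat >> h.py <<'E'
def ray(K,V,uv,z):
    T=np.linalg.inv(V); d=T[:3,:3]@np.array([(uv[0]-K[0,2])/K[0,0],-(uv[1]-K[1,2])/K[1,1],-1]); o=T[:3,3]
    return o+d*(z-o[2])/d[2]
E
python3 - <<'E'
from h import *
d=dict(np.load("top.npz")); im=d["image"]; P=cloud(d); K,V=d["mtx"],d["view"]
save("crops",np.hstack([cv2.resize(im[265:360,110:225],None,fx=3.3,fy=4,interpolation=2)[:380,:380],cv2.resize(im[230:325,320:415],(380,380),interpolation=2)]))
g=cv2.cvtColor(im,cv2.COLOR_RGB2GRAY).astype(float)
hs=[]
for u,v in[(281,273),(297,270.5),(314,268),(331,265.5)]:
    u0,v0=int(u),int(v); w=np.clip(110-g[v0-5:v0+6,u0-5:u0+6],0,None); yy,xx=np.mgrid[v0-5:v0+6,u0-5:u0+6]
    c=((w*xx).sum()/w.sum(),(w*yy).sum()/w.sum()); p=ray(K,V,c,.048); hs.append(p); print("hole",np.round(c,1),p.round(4),P[round(c[1]),round(c[0])].round(3))
hs=np.array(hs); print(np.diff(hs,axis=0).round(4), np.linalg.norm(np.diff(hs,axis=0),axis=1))
gy=hs[0]-hs[3]; th=np.arctan2(gy[1],gy[0])-np.pi/2; print("yaw",th)
gyv=np.array([-np.sin(th),np.cos(th)]); gx=np.array([np.cos(th),np.sin(th)])
o=hs[:,:2].mean(0)-gx*.055-gyv*.07; f=lambda x,y:(o+gx*x+gyv*y).round(4)
print("origin",o,"knob",f(.055,-.03),"next",f(.055,.01),"button",f(.067,-.13))
def proj(p): q=V@np.append(p,1); return K[0,0]*q[0]/-q[2]+K[0,2], -K[1,1]*q[1]/-q[2]+K[1,2]
print("proj button",proj([*f(.067,-.13),.067]),"knobtop",proj([*f(.055,-.03),.102]))
for n,(a,b,c,e) in {"A":(125,185,270,310),"B":(170,215,292,330),"C":(120,170,320,358)}.items():
    q=P[c:e,a:b].reshape(-1,3); t=q[abs(q[:,2]-.062)<.004]; r=cv2.minAreaRect(t[:,:2].astype(np.float32)*1000); h=q[(q[:,2]>.12)&(q[:,2]<.14)]
    print(n,len(t),t.mean(0).round(4),r,"high",len(h),h.mean(0) if len(h) else "",q[:,2].max())
q=P[240:285,330:370].reshape(-1,3); t=q[abs(q[:,2]-.102)<.005]; print("knob top",len(t),t.mean(0), (t.min(0)+t.max(0))/2)
E
```

```text
hole [280.7 272.9] [0.4846 0.0273 0.048 ] [0.484 0.027 0.049]
hole [297.6 270.2] [ 0.4915 -0.012   0.048 ] [ 0.492 -0.013  0.046]
hole [314.5 267.5] [ 0.4983 -0.0515  0.048 ] [ 0.497 -0.05   0.045]
hole [331.3 265. ] [ 0.5048 -0.0907  0.048 ] [ 0.505 -0.09   0.045]
[[ 0.0069 -0.0392  0.    ]
 [ 0.0068 -0.0395  0.    ]
 [ 0.0065 -0.0392  0.    ]] [0.03985589 0.04004838 0.03974342]
yaw 0.1695759611639458
origin [ 0.45241903 -0.1099922 ] knob [ 0.5117 -0.1303] next [ 0.5049 -0.0909] button [ 0.5404 -0.2268]
proj button (np.float64(390.49784011154026), np.float64(249.98071938425133)) knobtop (np.float64(350.032995836925), np.float64(260.78150147659915))
A 418 [0.4383 0.3171 0.0615] ((437.99639892578125, 300.605712890625), (125.7773208618164, 64.83277893066406), 78.28478240966797) high 76 [0.44389913 0.32928873 0.13020026] 1.2419894382885088
B 456 [0.3911 0.2369 0.0614] ((390.9403381347656, 237.38290405273438), (52.43642044067383, 52.59773254394531), 26.97250747680664) high 0  1.2419894382885088
C 467 [0.3304 0.3395 0.0615] ((330.30078125, 339.7197265625), (52.19564437866211, 52.67633056640625), 4.252690315246582) high 0  1.2419894382885088
knob top 115 [ 0.51234342 -0.13106443  0.10097922] [ 0.51252925 -0.1315068   0.10184785]
```

View pics/crops.png

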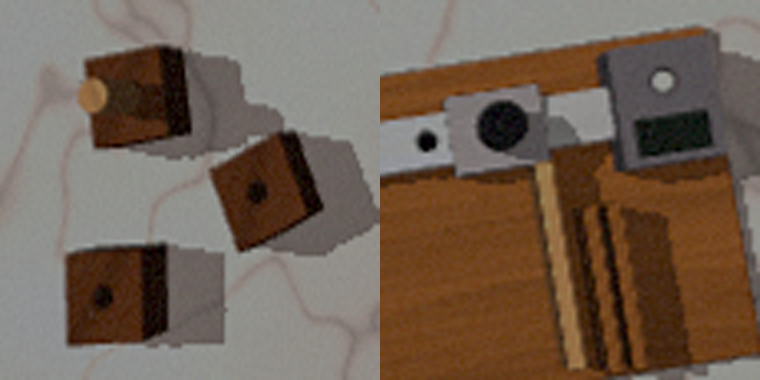

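The crop confirms block A at (152,289). It is the only one with the stylus, and it is 0.545 m from the base against about 0.46 and 0.47 m for the others. The projected button (390.5,250) and knob (350,261) land on the real ones. Next I'll refine the stylus and block centres.

Run:
```python
from h import *
d=dict(np.load("top.npz")); P=cloud(d); K,V=d["mtx"],d["view"]
q=P[265:312,120:185].reshape(-1,3)
t=q[(abs(q[:,2]-.062)<.004)&(np.hypot(q[:,0]-.44,q[:,1]-.317)<.045)]; print(len(t),cv2.minAreaRect(t[:,:2].astype(np.float32)*1000),t.mean(0))
for lo,hi in((.065,.09),(.09,.115),(.115,.127),(.127,.14)):
    h=q[(q[:,2]>lo)&(q[:,2]<hi)]; print(lo,len(h),((h.min(0)+h.max(0))/2).round(4),np.ptp(h,axis=0).round(3)) if len(h) else 0
d=dict(np.load("scene.npz")); P=cloud(d)
q=P[250:315,470:520].reshape(-1,3); q=q[(q[:,2]>.01)&(q[:,2]<.2)]
for lo,hi in((.066,.09),(.09,.115),(.115,.128),(.129,.14)):
    h=q[(q[:,2]>lo)&(q[:,2]<hi)&(q[:,1]>.28)&(q[:,0]>.4)]; print("s",lo,len(h),h.mean(0).round(4),np.ptp(h,axis=0).round(3)) if len(h) else 0
t=q[(abs(q[:,2]-.062)<.004)&(np.hypot(q[:,0]-.44,q[:,1]-.317)<.045)]; print(len(t),cv2.minAreaRect(t[:,:2].astype(np.float32)*1000))
```

```text
353 ((443.8380432128906, 330.7220458984375), (51.67891311645508, 53.02131271362305), 10.201850891113281) [0.44355424 0.32661978 0.06150256]
0.065 57 [0.4323 0.2967 0.077 ] [0.072 0.104 0.024]
0.09 33 [0.4438 0.3257 0.1021] [0.02  0.011 0.023]
0.115 17 [0.4447 0.3265 0.1209] [0.017 0.013 0.011]
0.127 67 [0.4446 0.3299 0.1309] [0.017 0.02  0.008]
s 0.066 79 [0.4521 0.3271 0.0778] [0.016 0.043 0.024]
s 0.09 88 [0.4521 0.3279 0.1023] [0.016 0.02  0.024]
s 0.115 44 [0.4522 0.3277 0.1215] [0.012 0.019 0.013]
s 0.129 58 [0.4472 0.3271 0.1317] [0.022 0.018 0.006]
366 ((446.1155090332031, 326.7059020996094), (56.680999755859375, 51.778343200683594), 10.665740013122559)
```

>>> {"name": "step_arm", "arguments": {
  "delta_pos": [
    [0.885, 1, 0],
    [0.885, 1, 0],
    [0.885, 1, 0],
    [0.885, 1, 0],
    [0.885, 1, 0],
    [0.885, 1, 0],
    [0.885, 1, 0],
    [0.885, 1, 0],
    [0.885, 1, 0],
    [0.885, 1, 0],
    [0.885, 1, 0],
    [0.885, 1, 0]
  ],
  "turn": [-0.1, -0.1, -0.1, -0.1, -0.1, -0.1, -0.1, -0.1, -0.1, -0.1, 0, 0],
  "grip": 0.3
}}

```text
time: 1.3
ee_pos: [0.4453, -0.2976, 0.2224]
eef_rot: [0.996, 0.085, -0.0, -0.0]
ft_force: [0.3, -0.6, 0.1]
width: 0.0609
grip_force: 0.0
```

>>> {"name": "step_arm", "arguments": {
  "delta_pos": [
    [0, 1, 0],
    [0, 1, 0],
    [0, 1, 0],
    [0, 1, 0],
    [0, 1, 0],
    [0, 1, 0],
    [0, 1, 0],
    [0, 1, 0],
    [0, 1, 0],
    [0, 1, 0],
    [0, 1, 0],
    [0, 1, 0]
  ],
  "turn": [0, 0, 0, 0, 0, 0, 0, 0, 0, 0, 0, 0]
}}

```text
time: 2.5
ee_pos: [0.4444, 0.0022, 0.2224]
eef_rot: [0.996, 0.085, -0.0, 0.0]
ft_force: [0.9, -0.1, 0.6]
width: 0.0609
grip_force: 0.0
```

>>> {"name": "step_arm", "arguments": {
  "delta_pos": [
    [0, 1, 0],
    [0, 1, 0],
    [0, 1, 0],
    [0, 1, 0],
    [0, 1, 0],
    [0, 1, 0],
    [0, 1, 0],
    [0, 1, 0],
    [0, 1, 0],
    [0, 1, 0],
    [0, 0.5, 0],
    [0, 0.5, 0]
  ],
  "turn": [0, 0, 0, 0, 0, 0, 0, 0, 0, 0, 0, 0]
}}

```text
time: 3.7
ee_pos: [0.4443, 0.277, 0.2222]
eef_rot: [0.996, 0.086, -0.0, 0.0]
ft_force: [0.5, 0.0, 0.0]
width: 0.0609
grip_force: 0.0
```

>>> {"name": "step_arm", "arguments": {
  "delta_pos": [
    [0, 1, 0],
    [0, 1, 0],
    [0, 0.1, -0.5],
    [0, 0, -0.5],
    [0, 0, -0.7],
    [0, 0, -0.7],
    [0, 0, -0.7],
    [0, 0, -0.7],
    [0, 0, -0.6],
    [0, 0, -0.5],
    [0, 0, -0.3],
    [0, 0, -0.24]
  ],
  "turn": [0, 0, 0, 0, 0, 0, 0, 0, 0, 0, 0, 0]
}}

```text
time: 4.9
ee_pos: [0.4448, 0.3285, 0.086]
eef_rot: [0.996, 0.085, -0.0, 0.0]
ft_force: [-0.4, -0.2, 0.4]
width: 0.061
grip_force: 0.0
```

Run:
```python
from h import *
c=camera("wrist"); save("w1",c["image"]); s=read_state(); print(s["ee_pos"],s["ft_force"],c["mtx"].tolist())
```

```text
[0.44450981 0.32834841 0.08539543] [-0.00376457 -0.21931645 -1.27425895] [[371.64829954431775, 0.0, 317.7645092812808], [0.0, 371.64829954431775, 234.87197917935669], [0.0, 0.0, 1.0]]
```

View pics/w1.png

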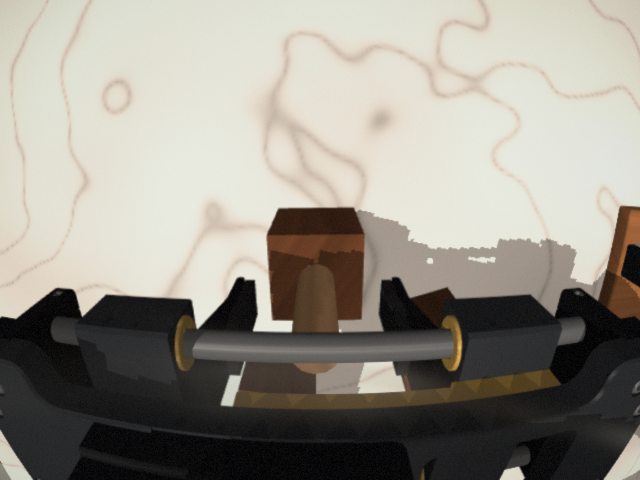

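The stylus handle at (316,320) is centred between the fingers, at about x=240 and x=400, so I'll close on it.

>>> {"name": "step_arm", "arguments": {
  "delta_pos": [
    [0, 0, 0],
    [0, 0, 0],
    [0, 0, 0],
    [0, 0, 0],
    [0, 0, 0],
    [0, 0, 0],
    [0, 0, 0],
    [0, 0, 0]
  ],
  "turn": [0, 0, 0, 0, 0, 0, 0, 0],
  "grip": 1,
  "newtons": 25
}}

```text
time: 5.75
ee_pos: [0.4448, 0.3287, 0.0867]
eef_rot: [0.996, 0.085, 0.0, 0.0]
ft_force: [-0.4, 0.4, 0.4]
width: 0.0195
grip_force: 25.0
```

>>> {"name": "step_arm", "arguments": {
  "delta_pos": [
    [0, 0, 0.2],
    [0, 0, 0.4],
    [0, 0, 0.6],
    [0, 0, 0.8],
    [0, 0, 0.8],
    [0, 0, 0.8],
    [0, 0, 0.6],
    [0, 0, 0.4]
  ],
  "turn": [0, 0, 0, 0, 0, 0, 0, 0]
}}

```text
time: 6.55
ee_pos: [0.445, 0.3291, 0.2035]
eef_rot: [0.996, 0.085, 0.001, -0.0]
ft_force: [0.5, 0.4, -1.0]
width: 0.0196
grip_force: 25.0
```

>>> {"name": "step_arm", "arguments": {
  "delta_pos": [
    [0.09, -0.5, 0],
    [0.17, -1, 0],
    [0.17, -1, 0],
    [0.17, -1, 0],
    [0.17, -1, 0],
    [0.17, -1, 0],
    [0.17, -1, 0],
    [0.17, -1, 0],
    [0.17, -1, 0],
    [0.17, -1, 0],
    [0.17, -1, 0],
    [0.17, -1, 0]
  ],
  "turn": [0, 0, 0, 0, 0, 0, 0, 0, 0, 0, 0, 0]
}}

```text
time: 7.75
ee_pos: [0.4931, 0.039, 0.2007]
eef_rot: [0.996, 0.085, -0.001, 0.0]
ft_force: [-0.3, 0.5, -0.6]
width: 0.0193
grip_force: 25.0
```

>>> {"name": "step_arm", "arguments": {
  "delta_pos": [
    [0.17, -1, 0],
    [0.17, -1, 0],
    [0.17, -1, 0],
    [0.17, -1, 0],
    [0.17, -1, 0],
    [0.17, -1, 0],
    [0.17, -1, 0],
    [0.17, -1, 0],
    [0.17, -1, 0],
    [0.17, -1, 0],
    [0.08, -0.5, 0],
    [0.05, -0.24, 0]
  ],
  "turn": [0, 0, 0, 0, 0, 0, 0, 0, 0, 0, 0, 0]
}}

```text
time: 8.95
ee_pos: [0.5386, -0.2288, 0.2008]
eef_rot: [0.996, 0.084, -0.001, -0.0]
ft_force: [-0.1, -0.5, 0.3]
width: 0.0193
grip_force: 25.0
```

>>> {"name": "step_arm", "arguments": {
  "delta_pos": [
    [0, 0, -0.5],
    [0, 0, -0.5],
    [0, 0, -0.3],
    [0, 0, 0]
  ],
  "turn": [0, 0, 0, 0]
}}

```text
time: 9.35
ee_pos: [0.5386, -0.2261, 0.1673]
eef_rot: [0.996, 0.086, -0.001, -0.001]
ft_force: [0.4, -0.6, -0.5]
width: 0.0195
grip_force: 25.0
```

Run:
```python
from h import *
s=read_state(); print(s["ee_pos"],s["ft_force"])
c=camera("scene"); save("sc2",cv2.resize(c["image"][130:250,220:340],(600,600),interpolation=2)); w=camera("wrist")["image"]; save("w2",w)
K,V=c["mtx"],c["view"]
def proj(p): q=V@np.append(p,1); return ((K[0,0]*q[0]/-q[2]+K[0,2]-220)*5, (-K[1,1]*q[1]/-q[2]+K[1,2]-130)*5)
print(proj([.5404,-.2268,.067]),proj(s["ee_pos"]-[0,0,.0793]))
```

```text
[ 0.53861381 -0.22609539  0.16727267] [ 0.3714816  -0.5901996  -0.47817291]
(np.float64(202.98335953610888), np.float64(390.06425537913344)) (np.float64(203.4829380285555), np.float64(355.325123760758))
```

View pics/sc2.png

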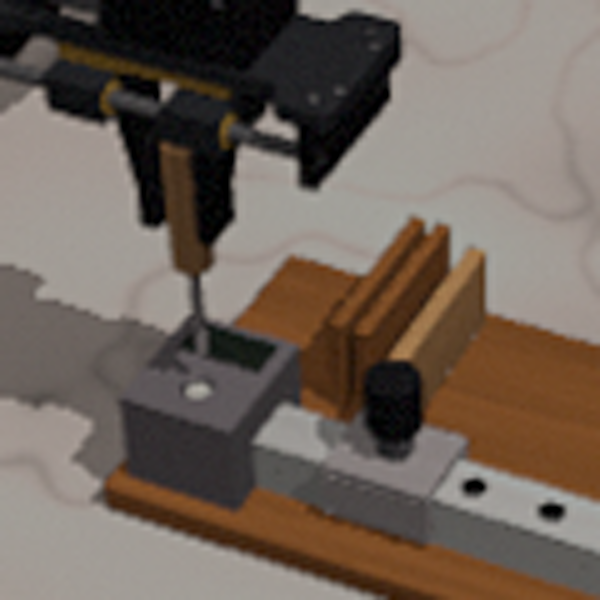

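View pics/w2.png

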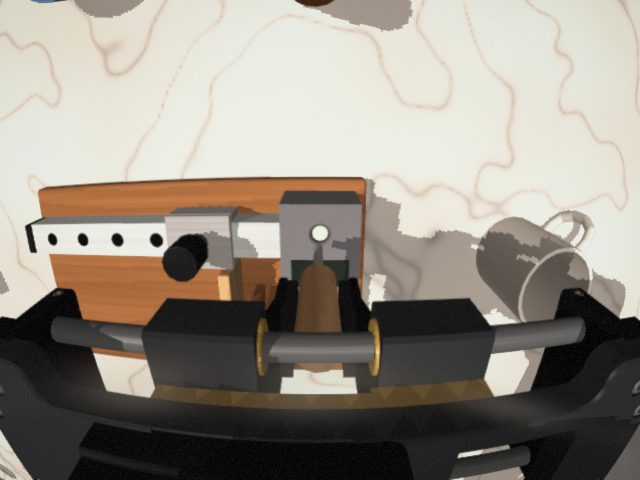

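Scene crop: the button is at (198,391), within 1 px of the prediction, and the tip is near (203,350). The stylus leans slightly in the picture. I'll measure its axis and compare the button with the tip from depth.

Run:
```python
from h import *
s=read_state(); c=camera("scene"); P=cloud(c); K,V=c["mtx"],c["view"]; im=c["image"].astype(int)
def proj(p): q=V@np.append(p,1); return np.array([K[0,0]*q[0]/-q[2]+K[0,2], -K[1,1]*q[1]/-q[2]+K[1,2]])
t=s["ee_pos"]-[0,0,.0793]
for h in(0,.02,.04,.06,.09,.12):
    u,v=proj(t+[0,0,h]); r=int(round(v)); m=np.abs(np.arange(640)-u)<9
    print("h",h,"pred",u.round(1),r,"R-B",(im[r,:,0]-im[r,:,2])[m].tolist(),"x",P[r,m,0].round(3).tolist() if h in(.02,.06) else "")
bu,bv=proj([.5404,-.2268,.067]); r=c["image"][int(bv)-6:int(bv)+7,int(bu)-6:int(bu)+7].mean(2); w=np.clip(r-130,0,None); yy,xx=np.mgrid[0:13,0:13]
u=(w*xx).sum()/w.sum()+int(bu)-6; v=(w*yy).sum()/w.sum()+int(bv)-6; print("btn",u,v,"pred",bu,bv,ray(K,V,(u,v),.067))
q=P[int(proj(t)[1])-45:int(proj(t)[1])+3,int(proj(t)[0])-14:int(proj(t)[0])+14].reshape(-1,3); q=q[np.hypot(q[:,0]-t[0],q[:,1]-t[1])<.022]
for lo,hi in((.085,.105),(.105,.125),(.125,.14),(.145,.16)):
    a=q[(q[:,2]>lo)&(q[:,2]<hi)]; print(lo,len(a),np.median(a,0).round(4)-np.append(t[:2],0))
d=dict(np.load("top.npz")); g=d["image"][244:257,384:397].mean(2); w=np.clip(g-150,0,None); print("topbtn",ray(d["mtx"],d["view"],((w*xx).sum()/w.sum()+384,(w*yy).sum()/w.sum()+244),.067))
```

```text
h 0 pred 260.2 201 R-B [5, 2, -1, 4, 3, 3, 5, 3, 4, 4, 1, 2, 0, -3, -2, 2, 0, 1] x 
h 0.02 pred 259.6 194 R-B [14, 16, 16, 15, 15, 10, 3, 4, 3, 1, 2, 5, 7, 10, 13, 14, 62, 90] x [0.451, 0.45, 0.448, 0.45, 0.447, 0.506, 0.503, 0.542, 0.541, 0.504, 0.497, 0.499, 0.499, 0.432, 0.429, 0.431, 0.448, 0.443]
h 0.04 pred 259.0 187 R-B [14, 14, 13, 12, 12, 12, 10, 4, 7, 11, 13, 12, 13, 15, 13, 12, 12, 13] x 
h 0.06 pred 258.4 181 R-B [11, 12, 12, 20, 35, 43, 40, 41, 42, 36, 37, 29, 16, 17, 16, 17, 18, 17] x [0.412, 0.411, 0.408, 0.549, 0.55, 0.547, 0.548, 0.551, 0.544, 0.542, 0.538, 0.538, 0.391, 0.393, 0.395, 0.386, 0.389, 0.386]
h 0.09 pred 257.5 170 R-B [1, 2, -1, 26, 40, 46, 39, 40, 37, 19, -1, -6, -4, 0, 0, 1, 0, 12] x 
h 0.12 pred 256.5 160 R-B [0, 2, -4, 21, 41, 44, 44, 50, 52, 32, -8, -7, 3, -1, -4, -3, -12, 0] x 
btn 259.1190053285968 207.5417406749556 pred 260.5966719072218 208.0128510758267 [ 0.5410637  -0.23077934  0.067     ]
0.085 11 [ 0.003727   -0.00115582  0.0994    ]
0.105 17 [ 0.002227   -0.00255582  0.1161    ]
0.125 12 [ 0.002427   -0.00125582  0.1327    ]
0.145 41 [0.007727   0.00274418 0.1523    ]
topbtn [ 0.5400418  -0.22657207  0.067     ]
```

In both views the stylus hangs upright, with its tip under the TCP. The top-view button fix is (0.5400,-0.2266). I'll shift by +1.6 mm and -0.6 mm, then press in small steps.

>>> {"name": "step_arm", "arguments": {
  "delta_pos": [
    [0.06, -0.02, 0],
    [0, 0, -0.2],
    [0, 0, -0.2],
    [0, 0, -0.2],
    [0, 0, -0.16],
    [0, 0, -0.08],
    [0, 0, 0]
  ],
  "turn": [0, 0, 0, 0, 0, 0, 0]
}}

```text
time: 10.2
ee_pos: [0.5408, -0.2277, 0.1477]
eef_rot: [0.996, 0.085, -0.0, -0.0]
ft_force: [0.2, -0.2, -0.9]
width: 0.0197
grip_force: 25.0
```

>>> {"name": "step_arm", "arguments": {
  "delta_pos": [
    [0, 0, -0.04],
    [0, 0, -0.04],
    [0, 0, -0.04],
    [0, 0, 0],
    [0, 0, 0]
  ],
  "turn": [0, 0, 0, 0, 0]
}}

```text
time: 10.7
ee_pos: [0.5411, -0.2279, 0.1453]
eef_rot: [0.996, 0.085, 0.0, 0.0]
ft_force: [-0.2, 0.4, 1.1]
width: 0.0195
grip_force: 25.0
```

>>> {"name": "step_arm", "arguments": {
  "delta_pos": [
    [0, 0, -0.04],
    [0, 0, -0.04],
    [0, 0, 0],
    [0, 0, 0]
  ],
  "turn": [0, 0, 0, 0]
}}

```text
time: 11.1
ee_pos: [0.5411, -0.2278, 0.1432]
eef_rot: [0.996, 0.085, 0.0, 0.0]
ft_force: [-0.5, -0.4, 3.6]
width: 0.0196
grip_force: 25.0
```

>>> {"name": "step_arm", "arguments": {
  "delta_pos": [
    [0, 0, -0.04],
    [0, 0, -0.04],
    [0, 0, 0],
    [0, 0, 0]
  ],
  "turn": [0, 0, 0, 0]
}}

```text
time: 11.5
ee_pos: [0.5413, -0.2279, 0.1418]
eef_rot: [0.996, 0.085, 0.0, 0.0]
ft_force: [-1.2, 0.3, 8.0]
width: 0.0197
grip_force: 25.0
```

At z 0.1418 the force is 8 N. Contact came at about 0.146, past the housing top at 0.149, and the spring ramp was followed by the hard stop, so the button is fully down. I'll lift and carry the stylus back.

>>> {"name": "step_arm", "arguments": {
  "delta_pos": [
    [0, 0, 0.2],
    [0, 0, 0.4],
    [0, 0, 0.5],
    [0, 0, 0.5],
    [0, 0, 0.5],
    [0, 0, 0.3],
    [-0.09, 0.5, 0],
    [-0.17, 1, 0],
    [-0.17, 1, 0],
    [-0.17, 1, 0],
    [-0.17, 1, 0],
    [-0.17, 1, 0]
  ],
  "turn": [0, 0, 0, 0, 0, 0, 0, 0, 0, 0, 0, 0]
}}

```text
time: 12.7
ee_pos: [0.5166, -0.0883, 0.2006]
eef_rot: [0.996, 0.086, -0.0, -0.0]
ft_force: [0.4, -0.4, -0.9]
width: 0.0194
grip_force: 25.0
```

>>> {"name": "step_arm", "arguments": {
  "delta_pos": [
    [-0.17, 1, 0],
    [-0.17, 1, 0],
    [-0.17, 1, 0],
    [-0.17, 1, 0],
    [-0.17, 1, 0],
    [-0.17, 1, 0],
    [-0.17, 1, 0],
    [-0.17, 1, 0],
    [-0.17, 1, 0],
    [-0.17, 1, 0],
    [-0.17, 1, 0],
    [-0.17, 1, 0]
  ],
  "turn": [0, 0, 0, 0, 0, 0, 0, 0, 0, 0, 0, 0]
}}

```text
time: 13.9
ee_pos: [0.4651, 0.2112, 0.2006]
eef_rot: [0.996, 0.086, -0.0, 0.0]
ft_force: [1.3, -0.2, -0.3]
width: 0.0197
grip_force: 25.0
```

>>> {"name": "step_arm", "arguments": {
  "delta_pos": [
    [-0.17, 1, 0],
    [-0.17, 1, 0],
    [-0.17, 1, 0],
    [-0.17, 1, 0],
    [-0.17, 0.5, 0],
    [0, 0.2, 0],
    [0, 0, 0],
    [0, 0, 0]
  ],
  "turn": [0, 0, 0, 0, 0, 0, 0, 0]
}}

```text
time: 14.7
ee_pos: [0.4457, 0.3261, 0.2009]
eef_rot: [0.996, 0.085, -0.0, 0.0]
ft_force: [0.1, 0.6, -0.4]
width: 0.0193
grip_force: 25.0
```

>>> {"name": "step_arm", "arguments": {
  "delta_pos": [
    [-0.04, 0.12, -0.3],
    [0, 0, -0.6],
    [0, 0, -0.6],
    [0, 0, -0.5],
    [0, 0, -0.3],
    [0, 0, -0.2],
    [0, 0, -0.2],
    [0, 0, -0.2]
  ],
  "turn": [0, 0, 0, 0, 0, 0, 0, 0]
}}

```text
time: 15.5
ee_pos: [0.4444, 0.3304, 0.1285]
eef_rot: [0.996, 0.085, 0.0, -0.0]
ft_force: [0.2, -0.2, -0.0]
width: 0.0195
grip_force: 25.0
```

>>> {"name": "step_arm", "arguments": {
  "delta_pos": [
    [0, 0, -0.3],
    [0, 0, -0.3],
    [0, 0, -0.3],
    [0, 0, -0.3],
    [0, 0, -0.2],
    [0, 0, -0.1],
    [0, 0, 0]
  ],
  "turn": [0, 0, 0, 0, 0, 0, 0]
}}

```text
time: 16.2
ee_pos: [0.4441, 0.3302, 0.0908]
eef_rot: [0.996, 0.085, -0.0, 0.0]
ft_force: [-0.0, -0.6, -1.4]
width: 0.0193
grip_force: 25.0
```

No contact forces, so it is in the hole. I'll go down the last 4 mm gently.

>>> {"name": "step_arm", "arguments": {
  "delta_pos": [
    [0, 0, -0.08],
    [0, 0, -0.06],
    [0, 0, -0.04],
    [0, 0, 0],
    [0, 0, 0]
  ],
  "turn": [0, 0, 0, 0, 0]
}}

```text
time: 16.7
ee_pos: [0.4443, 0.3303, 0.0867]
eef_rot: [0.996, 0.085, 0.0, -0.0]
ft_force: [0.4, 0.8, -0.5]
width: 0.0196
grip_force: 25.0
```

>>> {"name": "step_arm", "arguments": {
  "delta_pos": [
    [0, 0, -0.04],
    [0, 0, 0],
    [0, 0, 0]
  ],
  "turn": [0, 0, 0]
}}

```text
time: 17.0
ee_pos: [0.4444, 0.3304, 0.0866]
eef_rot: [0.996, 0.085, 0.0, 0.0]
ft_force: [-2.6, -3.1, 10.5]
width: 0.0194
grip_force: 25.0
```

>>> {"name": "step_arm", "arguments": {
  "delta_pos": [
    [0, 0, 0],
    [0, 0, 0],
    [0, 0, 0],
    [0, 0, 0],
    [0, 0, 0],
    [0, 0, 0]
  ],
  "turn": [0, 0, 0, 0, 0, 0],
  "grip": 0.3
}}

```text
time: 17.6
ee_pos: [0.4442, 0.3302, 0.0855]
eef_rot: [0.996, 0.085, -0.0, 0.0]
ft_force: [-0.5, 0.5, -0.6]
width: 0.0577
grip_force: 0.0
```

>>> {"name": "step_arm", "arguments": {
  "delta_pos": [
    [0, 0, 0.3],
    [0, 0, 0.6],
    [0, 0, 0.8],
    [0, 0, 0.8],
    [0, 0, 0.8],
    [0, 0, 0.6],
    [0, 0, 0.4],
    [0.1, -0.5, 0],
    [0.2, -1, 0],
    [0.2, -1, 0],
    [0.2, -1, 0],
    [0.2, -1, 0]
  ],
  "turn": [0, 0, 0, 0, 0, 0, 0, 0, 0, 0, 0, 0]
}}

```text
time: 18.8
ee_pos: [0.4666, 0.2154, 0.1922]
eef_rot: [0.996, 0.085, -0.001, 0.0]
ft_force: [0.2, -0.6, -0.3]
width: 0.0612
grip_force: 0.0
```

Run:
```python
from h import *
c=camera("top"); P=cloud(c)
q=P[265:312,120:170].reshape(-1,3)
for lo,hi in((.09,.115),(.12,.127),(.127,.14)):
    h=q[(q[:,2]>lo)&(q[:,2]<hi)]; print(lo,len(h),((h.min(0)+h.max(0))/2).round(4),h[:,2].max()) if len(h) else 0
s=camera("scene")["image"]
save("back",np.hstack([cv2.resize(c["image"][260:360,110:220],(400,400),interpolation=2),cv2.resize(s[230:330,430:540],(400,400),interpolation=2)]))
```

```text
(no output)
```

View pics/back.png

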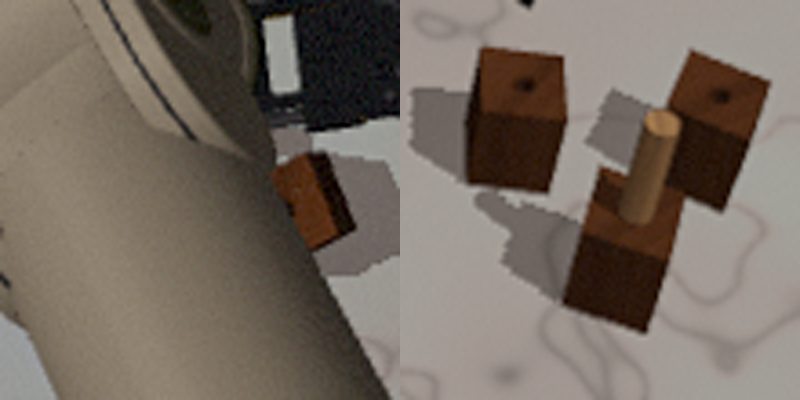

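The stylus stands upright in its block with the handle resting on the top, at (655,165) in the right panel. On to the knob.

>>> {"name": "step_arm", "arguments": {
  "delta_pos": [
    [0.13, -1, 0],
    [0.13, -1, 0],
    [0.13, -1, 0],
    [0.13, -1, 0],
    [0.13, -1, 0],
    [0.13, -1, 0],
    [0.13, -1, 0],
    [0.13, -1, 0],
    [0.13, -1, 0],
    [0.13, -1, 0],
    [0.13, -1, 0],
    [0.13, -1, 0]
  ],
  "turn": [0, 0, 0, 0, 0, 0, 0, 0, 0, 0, 0, 0]
}}

```text
time: 20.1
ee_pos: [0.5052, -0.0834, 0.1924]
eef_rot: [0.996, 0.085, -0.001, -0.0]
ft_force: [0.7, 0.9, -0.2]
width: 0.0609
grip_force: 0.0
```

>>> {"name": "step_arm", "arguments": {
  "delta_pos": [
    [0.13, -1, 0],
    [0.13, -0.6, 0],
    [0, -0.2, 0],
    [0, 0, -0.5],
    [0, 0, -0.5],
    [0, 0, -0.5],
    [0, 0, -0.4],
    [0, 0, 0]
  ],
  "turn": [0, 0, 0, 0, 0, 0, 0, 0]
}}

```text
time: 20.9
ee_pos: [0.5112, -0.1266, 0.1437]
eef_rot: [0.996, 0.086, -0.001, -0.001]
ft_force: [-0.8, -0.3, 0.5]
width: 0.0606
grip_force: 0.0
```

Run:
```python
from h import *
s=read_state(); print(s["ee_pos"]); w=camera("wrist")["image"]; save("w3",w)
```

```text
[ 0.51120649 -0.12658251  0.14368622]
```

View pics/w3.png

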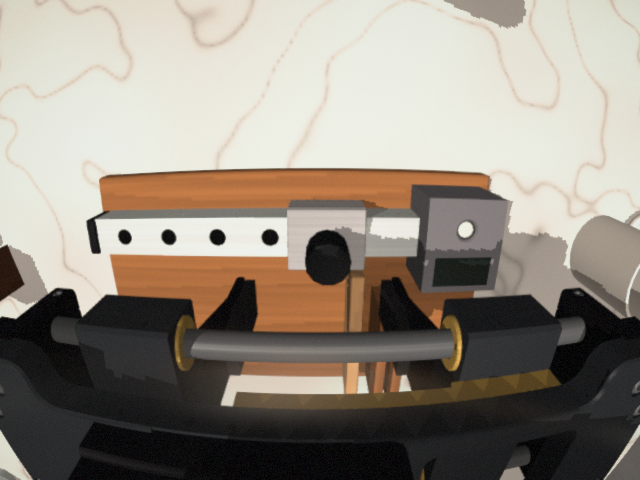

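The wrist view has the knob at (327,258) and the finger centre at about 319, so the gripper must go about 4 mm towards -y. That agrees with the top-view fix.

>>> {"name": "step_arm", "arguments": {
  "delta_pos": [
    [0.03, -0.17, 0],
    [0, 0, -0.4],
    [0, 0, -0.5],
    [0, 0, -0.5],
    [0, 0, -0.5],
    [0, 0, -0.4],
    [0, 0, -0.3],
    [0, 0, -0.24],
    [0, 0, 0]
  ],
  "turn": [0, 0, 0, 0, 0, 0, 0, 0, 0]
}}

```text
time: 21.85
ee_pos: [0.5126, -0.1314, 0.0738]
eef_rot: [0.996, 0.085, -0.0, -0.0]
ft_force: [0.7, 0.0, -0.3]
width: 0.0608
grip_force: 0.0
```

>>> {"name": "step_arm", "arguments": {
  "delta_pos": [
    [0, 0, 0],
    [0, 0, 0],
    [0, 0, 0],
    [0, 0, 0],
    [0, 0, 0],
    [0, 0, 0],
    [0, 0, 0],
    [0, 0, 0]
  ],
  "turn": [0, 0, 0, 0, 0, 0, 0, 0],
  "grip": 1,
  "newtons": 35
}}

```text
time: 22.65
ee_pos: [0.5131, -0.1316, 0.0747]
eef_rot: [0.996, 0.085, 0.0, 0.0]
ft_force: [-0.5, -0.1, 2.6]
width: 0.0271
grip_force: 35.0
```

>>> {"name": "step_arm", "arguments": {
  "delta_pos": [
    [0, 0, 0.1],
    [0, 0, 0.14],
    [0, 0, 0.14],
    [0, 0, 0.1],
    [0, 0, 0],
    [0, 0, 0]
  ],
  "turn": [0, 0, 0, 0, 0, 0]
}}

```text
time: 23.25
ee_pos: [0.513, -0.1316, 0.0865]
eef_rot: [0.996, 0.085, 0.0, 0.0]
ft_force: [3.9, -1.2, -5.9]
width: 0.0268
grip_force: 35.0
```

The pin is out: 11.8 mm of lift and 5.9 N, which matches the spring. Now I'll slide 40 mm along the guide's +y.

>>> {"name": "step_arm", "arguments": {
  "delta_pos": [
    [-0.017, 0.1, 0],
    [-0.034, 0.2, 0],
    [-0.034, 0.2, 0],
    [-0.034, 0.2, 0],
    [-0.034, 0.2, 0],
    [-0.034, 0.2, 0],
    [-0.034, 0.2, 0],
    [-0.034, 0.2, 0],
    [-0.015, 0.077, 0],
    [0, 0, 0],
    [0, 0, 0]
  ],
  "turn": [0, 0, 0, 0, 0, 0, 0, 0, 0, 0, 0]
}}

```text
time: 24.35
ee_pos: [0.5061, -0.0913, 0.0865]
eef_rot: [0.996, 0.086, -0.0, -0.0]
ft_force: [2.3, 2.3, -6.7]
width: 0.027
grip_force: 35.0
```

>>> {"name": "step_arm", "arguments": {
  "delta_pos": [
    [0, 0, -0.1],
    [0, 0, -0.1],
    [0, 0, -0.1],
    [0, 0, -0.1],
    [0, 0, -0.04],
    [0, 0, 0],
    [0, 0, 0]
  ],
  "turn": [0, 0, 0, 0, 0, 0, 0]
}}

```text
time: 25.05
ee_pos: [0.5062, -0.0921, 0.0756]
eef_rot: [0.996, 0.085, -0.0, 0.0]
ft_force: [0.3, 2.1, -3.8]
width: 0.0274
grip_force: 35.0
```

>>> {"name": "step_arm", "arguments": {
  "delta_pos": [
    [0, 0, -0.04],
    [0, 0, -0.04],
    [0, 0, 0],
    [0, 0, 0],
    [0, 0, 0]
  ],
  "turn": [0, 0, 0, 0, 0]
}}

```text
time: 25.55
ee_pos: [0.5065, -0.0926, 0.0746]
eef_rot: [0.996, 0.085, 0.0, 0.001]
ft_force: [-3.4, 0.9, 8.2]
width: 0.027
grip_force: 35.0
```

The z is back at the pre-lift value, now against a hard stop with 8 N downward. I'll check the knob and sleeve by depth before handing in.

Run:
```python
from h import *
c=camera("scene"); P=cloud(c); save("end",cv2.resize(c["image"][130:280,220:400],(720,600),interpolation=2))
o=np.array([.45242,-.10999]); th=.1696; q=P[130:280,220:400].reshape(-1,3); d=q[:,:2]-o
gx=d@[np.cos(th),np.sin(th)]; gy=d@[-np.sin(th),np.cos(th)]
m=(abs(q[:,2]-.056)<.003)&(abs(gx-.055)<.02); print("sleeve y range",np.percentile(gy[m],[2,98]))
```

```text
sleeve y range [-0.10472104  0.03379469]
```

View pics/end.png

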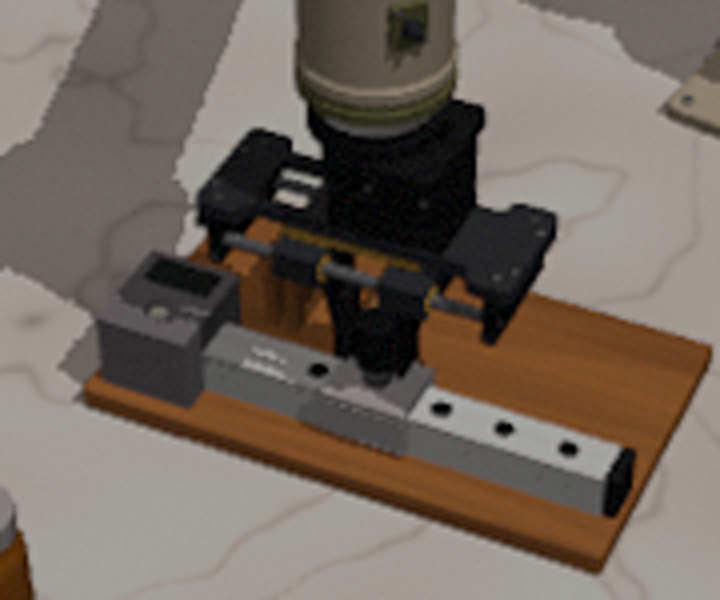

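The old hole is free at (318,370), three holes remain beyond the sleeve, and the knob sits low on its collar in the gripper. I'll hand in.

```bash
python3 -c "
from bench import *
print(close_job())"
```

```text
the job is handed in; nothing more can be done
None
```

The job is handed in: I pressed the zero button fully down with the stop still locked, stood the stylus back in its block, and moved the sleeve one hole farther with the pin home and the gripper still holding the knob. Handing in returned no verdict.

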